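# Start the music box on the nightstand

## Task

Start the baby's music box: with the fingertips, push the blue-knobbed lever on its top over from the red dot to the green dot, so that it snaps past its middle and stays there, and only then press the round yellow button beside it fully down and let it spring back up. Only push and press: do not take the lever's knob between the fingers, and do not lift, tip or shift the box. Leave the piggy bank, the cup and the mallet where they are, and finish clear of everything.

Things in the scene. Friction and masses are not known exactly. Their poses are not given: they have to be found in the camera images.
- music_box: mint music box, cream top, 100 (x) by 150 (y) by 60 mm high, 0.75 kg, loose on rubber feet; slides if pushed sideways with over about 4 N. Origin: centre of its underside; z up, -x the side with dark speaker slots. Any of three places, turned up to 70 degrees either way. On top: lever at x 0, y +35 mm, red dot at x -38, green dot at x +38 mm (both y +35); button at x 0, y -42 mm
- music_lever (a joint): angle of the lever about its pivot (60 mm above the box's underside, axis along the box's y): 0 = leaning 0.5 rad to the box's -x (red dot), 0.5 = upright, 1.0 = leaning 0.5 rad to +x (green dot). Over-centre spring drives it to the nearer end, where it stays; starting it takes about 1.3 N at the knob, falling to nothing at 0.5, past which it snaps over by itself
- lever_knob (a point): centre of the lever's blue ball knob, 18 mm across, 50 mm from the pivot on a steel rod 7 mm thick. It swings in the box's x-z plane, from 24 mm on the -x side of the pivot to 24 mm on the +x side, 44 mm above the box's top at either end and 50 mm at the middle
- start_button (a joint): travel of the yellow push button: 0 = up, 0.006 m = fully down (about 4 N); its spring brings it back up
- start_button_top (a point): centre of the top face of the round yellow button, 28 mm across, in a white housing on top of the music box; it is pressed straight down
- piggy_bank: pale pink ceramic piggy bank, about 120 mm long, 84 mm wide and 100 mm high, loose, 0.4 kg; origin at the centre of its underside, snout to its -x. To be left alone
- baby_cup: stainless baby cup with a handle at its +y, 70 mm across, 70 mm high, loose, 0.12 kg; origin at the centre of its underside. To be left alone
- mallet: wooden xylophone mallet with a pink head, 208 mm long along its x (head at +x), 24 mm thick, lying on the nightstand, loose; origin under the middle of its handle. To be left alone
Things that resemble listed ones, but are neither listed nor needed, are in the scene too. What is shaped like the music_box but orange or purple is not meant.

How it is judged (in metres and radians):
On the way, in this order (a step that is already met when the one before it is completed fails the run):
1. the lever has snapped over to the green dot (value of joint music_lever above 0.9 rad), for 0.2 s.
2. the yellow button is pressed fully down (value of joint start_button above 0.0048 m), for 0.1 s.
At the end, for the whole second after the job is handed in: The lever rests at the green dot (joint above 0.9 rad), the button was pressed at least 4.8 mm after that and is up again (below 1.5 mm), the music box stands upright at rest within 20 mm of where it was, and the piggy bank, cup and mallet are within 15 mm of where they were (value of joint music_lever above 0.9 rad and value of joint start_button below 0.0015 m and distance of music_box from where it was at the start of the episode below 0.02 m and angle between music_box's own z axis and vertical below 0.08 rad and linear speed of music_box below 0.02 m/s and distance of each of piggy_bank, baby_cup, mallet from where it was at the start of the episode below 0.015 m); the robot touches nothing.
It fails at once if the button is pressed before the lever is over (value of joint start_button above 0.003 m and value of joint music_lever below 0.5 rad).
It fails at once if the lever's knob is taken between the fingers (distance between the grasp point and lever_knob below 0.01 m).
It fails at once if the music box is shifted, lifted (20 mm) or tipped (distance of music_box from where it was at the start of the episode above 0.02 m or angle between music_box's own z axis and vertical above 0.2 rad).
It fails at once if the piggy bank, cup or mallet is moved by more than 15 mm (distance of any of piggy_bank, baby_cup, mallet from where it was at the start of the episode above 0.015 m).
It also fails if it takes over 48 s, if anything falls off the work surface, if the arm or the gripper's body presses on something with over 40 N, if the wrist force passes 120 N, or if a joint passes its speed limit or range.

## Robot

A 6-joint arm with a two-finger parallel gripper is mounted at the origin on the work surface. World frame = base frame: x ahead of the robot, y to its left, z up, the work surface at z = 0. Lengths are in mm, angles in rad, forces in N, time in s.
With the tool pointing down it reaches from about 350 to 725 mm from the base axis. Payload 4.3 kg.
Tool frame: the origin (TCP) lies midway between the tips of the shut fingers; the grasp point (between the pads) lies 19 mm behind it (env.grasp_offset is the z of the grasp point in the tool frame, in mm); z points along the fingers, y is the line along which they close (so a half turn about z gives the same grasp; the last joint's range is limited). The gripper opens to 85 mm and grips with 20 to 120 N. Pads are 22 mm wide; open, the fingers measure 114 mm over their backs; the gripper's body (76 mm by 85 mm) begins 54 mm behind the grasp point. The pads swing forward as they close: fully open they stand 13 mm farther back than shut.
Start: joints at [1.006, 0.377, 0.081, 1.274, 0, 1.46], TCP at [252.6, 516.585, 231.329] pointing down, gripper open.
Joint ranges: [-2.72, 2.72], [-0.84, 1.66], [-1.02, 1.22], [-1.77, 2.12], [-1.37, 1.28], [-3.14, 3.14]. Speed limits (rad/s): [2.57, 2.57, 3.14, 3.14, 3.14, 3.14].

## Interface

Orientations are given as a unit quaternion [w, x, y, z].
In Python, from station import monitor, optics, close_job, spotter, env gives the robot as it stands.
- The arm moves only by the shell command python3 -m creep 'ROWS' [OPENING] [FORCE]. ROWS is JSON, a list of rows, each an object of numbers: "x", "y", "z": the shift along the tool's x, y, z as a fraction of full scale; "rx", "ry", "rz": the turn, a rotation vector about the tool's x, y, z as a fraction of full scale. A call has 1 to 12 rows; each row is the pose to reach, as a shift and turn from the pose commanded when the call began, along the tool's axes at that moment; what a row does not reach only later rows make up. Full scale, the value 1, is 0.08 m for a shift and pi/2 rad for a turn. A row lasts 1/8 s, in which the tool goes at most 62.5 mm and 10.7 degrees, less where a joint would pass 70% of its speed; a pose out of reach is approached as far as the arm can. A call with a number of a shift or a turn outside -1 to 1 is refused whole. A call with a gripper value outside its range is refused whole. OPENING is the opening, from 0 (shut) to 1 (fully open), set as the call begins (- or left out, the last holds). The fingers move at their own pace and stop on an object; FORCE is the grip in N (left out, the last holds). Time passes only in rows, so rows that repeat a pose let the fingers close. It gives the time, the measured TCP pose, the force, the opening and the grip force at its end, in the units of the state.
- monitor.read_state(): the state, without advancing time (a new reading comes with each control period).
- optics.capture(name): name is "side" or "top" or "wrist"; returns a dict with "image" (384x512x3 uint8, red, green, blue), "vfov" (degrees; the focal length in pixels is half the picture's height over the tangent of half this angle, whatever the lens; pixels are square), "cx", "cy" (the principal point, pixels), "D" ([k1, k2, p1, p2, k3] as OpenCV has them; the pictures are not rectified), "pose" (4x4, takes a point from camera to world coordinates); the wrist camera has in their place "tool_from_camera" (4x4, takes a point from camera to tool coordinates, whose origin is the TCP and whose axes are the flange's). Camera axes: x right, y up, looking along -z (the intrinsics and any distortion apply to the point x, -y, -z); pixel columns grow to the right and rows downward; lengths in mm; the calibration is good to about 2 mm. A picture is of the moment at which its call begins: read the wrist's pose just before it. There is no depth.
- close_job(): hands the job in; it is judged then, once.
Trained networks look in a picture, given as the dict that the camera call returned (one of the last four; its "shot" number tells which), for a name from the list of things; names that differ only in an ending like _2 or _b are one class to them, and where a whole thing is asked for, a point or a joint stands for the part that bears it (a point fixed in the world has none). Each returns a list of dicts, best first, with "conf" (0 to 1); they miss things now and then, are a little off and sometimes report something else, mostly with a low value. They report only what shows in the picture. A call takes as long as a camera call. They do not tell look-alikes from the thing itself.
- spotter.masks_of(picture, target): "region" (384x512 bool, what is visible of it) and "rect" ([centre column, centre row, width, height] in pixels, round what is visible of it).
- spotter.tip_of(picture, target): "location" ([row, column] in pixels: a listed point, or the origin of a listed thing).
The state is a dict: "clock": time; "joint_pos": joint angles; "joint_vel": joint speeds; "tau": joint torques, N m; "position": TCP position; "ee_rot": TCP orientation; "force": force on the tool from outside, world axes, zero at the start; "wrist_torque": the same for the moment, N m; "width": finger opening in mm; "finger_force": force on a finger pad.
Only numpy, scipy, OpenCV 4.12 (cv2) and the standard library are available. Lean on these libraries where they do the work, as an engineer would, in place of code of your own. Each camera call takes 0.05 s, during which the arm holds its last target. There are 200 camera calls.

## Working session

There is one attempt and no reset: what is moved stays moved. The work goes in short steps, Python scripts to look and compute and a shell command to move; the robot and the scene stay as the last step left them, time stands still between calls to the robot, and variables do not carry over. Pictures are saved under pics/ and viewed, at most 10 in all, crops included, and the job is handed in when it is done.

```bash
mkdir -p pics; ls; cat > h.py <<'E'
import numpy as np, cv2
from station import monitor, optics, close_job, spotter, env
from scipy.spatial.transform import Rotation as R
def K(p):
    f=p["image"].shape[0]/2/np.tan(np.radians(p["vfov"])/2)
    return np.array([[f,0,p["cx"]],[0,f,p["cy"]],[0,0,1]])
def toolpose(s):
    T=np.eye(4);q=s["ee_rot"];T[:3,:3]=R.from_quat([q[1],q[2],q[3],q[0]]).as_matrix();T[:3,3]=s["position"];return T
def shoot(n):
    s=monitor.read_state();p=optics.capture(n)
    p["P"]=np.array(p["pose"]) if "pose" in p else toolpose(s)@np.array(p["tool_from_camera"])
    return p
def ray(p,u,v):
    q=cv2.undistortPoints(np.array([[[u,v]]],float),K(p),np.array(p["D"],float))[0,0]
    d=p["P"][:3,:3]@np.array([q[0],-q[1],-1]);return p["P"][:3,3],d/np.linalg.norm(d)
def at_z(p,u,v,z):
    o,d=ray(p,u,v);return o+d*(z-o[2])/d[2]
def proj(p,X):
    c=(np.linalg.inv(p["P"])@np.r_[X,1])[:3]*[1,-1,-1]
    return cv2.projectPoints(c[None],np.zeros(3),np.zeros(3),K(p),np.array(p["D"],float))[0][0,0]
def save(p,n): cv2.imwrite("pics/"+n,p["image"][:,:,::-1])
E
python3 - <<'E'
from h import *
ims=[]
for n in ["top","side"]:
    p=shoot(n);save(p,n+"1.png");print(n,p["P"][:3,3].round())
    for t in ["music_box","lever_knob","start_button_top","piggy_bank","baby_cup","mallet"]:
        for r in spotter.tip_of(p,t)[:3]:
            v,u=r["location"];z={"lever_knob":104,"start_button_top":68}.get(t,0)
            print(t,round(r["conf"],2),[round(u),round(v)],at_z(p,u,v,z).round())
print(monitor.read_state())
E
```

```text
pics
top [ 373.    9. 1203.]
music_box 0.97 [263, 260] [372. -20.   0.]
music_box 0.69 [198, 126] [718. 162.   0.]
music_box 0.55 [256, 188] [556.   4.   0.]
lever_knob 0.54 [200, 129] [680. 144. 104.]
lever_knob 0.47 [280, 256] [385. -56. 104.]
lever_knob 0.36 [239, 190] [534.  46. 104.]
start_button_top 0.68 [248, 256] [381.  19.  68.]
start_button_top 0.48 [200, 99] [768. 153.  68.]
start_button_top 0.46 [272, 187] [550. -35.  68.]
piggy_bank 0.73 [162, 193] [537. 247.   0.]
baby_cup 0.78 [360, 210] [ 509. -266.    0.]
mallet 0.61 [281, 121] [738. -56.   0.]
side [413. 519. 738.]
music_box 0.92 [169, 246] [730. 161.   0.]
music_box 0.91 [334, 225] [369.  -2.   0.]
music_box 0.67 [256, 208] [567.   2.   0.]
lever_knob 0.66 [263, 201] [536.  53. 104.]
lever_knob 0.65 [184, 221] [682. 148. 104.]
lever_knob 0.49 [338, 178] [385. -58. 104.]
start_button_top 0.62 [338, 212] [370.  10.  68.]
start_button_top 0.59 [146, 224] [775. 155.  68.]
start_button_top 0.41 [263, 176] [563. -49.  68.]
piggy_bank 0.63 [239, 306] [531. 252.   0.]
baby_cup 0.79 [300, 144] [ 506. -257.    0.]
baby_cup 0.54 [235, 306] [540. 255.   0.]
mallet 0.52 [199, 179] [741. -51.   0.]
{'clock': 0.7, 'joint_pos': array([1.00568225e+00, 3.77244864e-01, 8.10241946e-02, 1.27439753e+00,
       1.92238425e-05, 1.46049583e+00]), 'joint_vel': array([-0.00033922,  0.00153518, -0.0009453 ,  0.00168994, -0.00105557,
       -0.00155518]), 'tau': array([-2.44400144e-04, -4.63371241e+01,  2.70096946e+01,  3.69044494e-05,
       -2.88522297e-04, -6.58829450e-06]), 'position': array([252.61171295, 516.5961432 , 231.37027045]), 'ee_rot': array([2.04407898e-05, 2.25451837e-01, 9.74254310e-01, 8.72200143e-05]), 'force': array([ 0.07740814,  0.32812269, -0.10977428]), 'wrist_torque': array([-0.04782532,  0.00699326, -0.00185985]), 'finger_force': 0.0, 'width': 84.96856747048336}
```

```bash
python3 -c "
import cv2
a=cv2.imread('pics/top1.png')[60:320,130:400];cv2.imwrite('pics/top1c.png',cv2.resize(a,None,fx=2.2,fy=2.2))"
```

```text
(no output)
```

View pics/top1c.png

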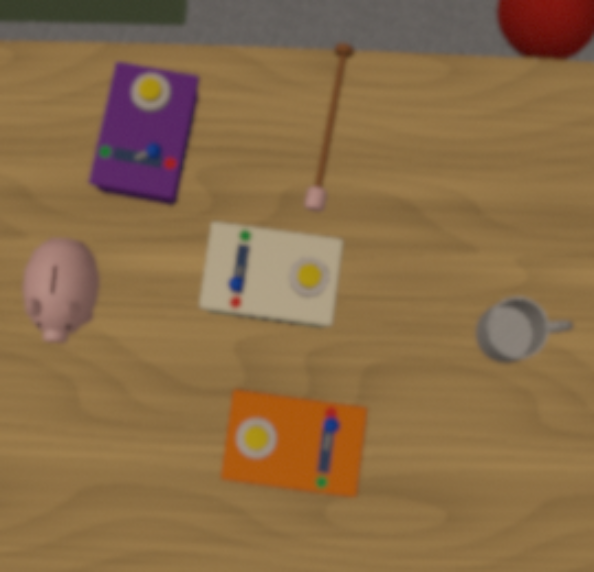

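View pics/side1.png

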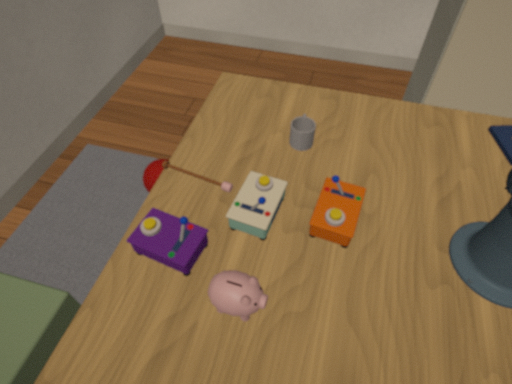

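The target is the cream/mint box in the middle. In the top view its red dot is near (237,197), green dot near (241,167) and button near (270,186). The other two boxes are the orange and purple look-alikes. The red dot is on the side nearer the robot.

```bash
python3 - <<'E'
from h import *
p=shoot("top")
P=lambda u,v,z:at_z(p,u/2.2+130,v/2.2+60,z)
r=P(235,302,60);g=P(245,236,60);b=P(309,277,68)
print(r,g,b,np.degrees(np.arctan2(*(g-r)[1::-1])),np.linalg.norm(g-r))
print(np.linalg.norm(b-(r+g)/2))
print("wrist cam",np.array(optics.capture("wrist")["tool_from_camera"]).round(2))
E
for i in 1 2 3; do python3 -m creep '[{"x":-0.5,"y":-0.42},{"x":-1,"y":-0.85},{"x":-1,"y":-0.85}]' 0; done
```

```text
[523.49820171  50.76769413  60.        ] [598.3975452   42.39425475  60.        ] [553.01360895 -30.29952595  68.        ] -6.378945754373 75.36594816262826
77.70176249127852
wrist cam [[  -0.      0.95    0.32   82.99]
 [   1.      0.     -0.     -0.18]
 [  -0.      0.32   -0.95 -142.24]
 [   0.      0.      0.      1.  ]]invalid input at $[0]: expected keys x, y, z, rx, ry, rz
invalid input at $[0]: expected keys x, y, z, rx, ry, rz
invalid input at $[0]: expected keys x, y, z, rx, ry, rz
```

```bash
for i in 1 2 3; do python3 -m creep '[{"x":-0.5,"y":-0.42,"z":0,"rx":0,"ry":0,"rz":0},{"x":-1,"y":-0.85,"z":0,"rx":0,"ry":0,"rz":0},{"x":-1,"y":-0.85,"z":0,"rx":0,"ry":0,"rz":0}]' 0; done
```

```text
clock: 1.18
position: [295.3, 417.8, 231.4]
ee_rot: [0.0, 0.227, 0.974, -0.0]
force: [0.1, 0.4, 0.6]
width: 32.1
finger_force: 0.0
clock: 1.55
position: [337.5, 322.8, 231.6]
ee_rot: [0.0, 0.227, 0.974, 0.0]
force: [0.4, 1.2, -0.6]
width: 0.2
finger_force: 0.0
clock: 1.92
position: [379.8, 227.2, 231.5]
ee_rot: [0.0, 0.227, 0.974, 0.0]
force: [-0.4, 0.1, -0.1]
width: 0.5
finger_force: 0.0
```

```bash
for i in 1 2; do python3 -m creep '[{"x":-0.5,"y":-0.35,"z":0,"rx":0,"ry":0,"rz":0},{"x":-1,"y":-0.7,"z":0,"rx":0,"ry":0,"rz":0},{"x":-1,"y":-0.7,"z":0,"rx":0,"ry":0,"rz":0}]' 0; done
python3 -m creep '[{"x":-0.3,"y":-0.2,"z":0,"rx":0,"ry":0,"rz":0.1},{"x":-0.3,"y":-0.2,"z":0,"rx":0,"ry":0,"rz":0.2},{"x":-0.3,"y":-0.2,"z":0,"rx":0,"ry":0,"rz":0.3},{"x":-0.3,"y":-0.2,"z":0,"rx":0,"ry":0,"rz":0.4},{"x":-0.3,"y":-0.2,"z":0,"rx":0,"ry":0,"rz":0.5},{"x":-0.3,"y":-0.2,"z":0,"rx":0,"ry":0,"rz":0.6},{"x":-0.3,"y":-0.2,"z":0,"rx":0,"ry":0,"rz":0.7},{"x":-0.3,"y":-0.2,"z":0,"rx":0,"ry":0,"rz":0.8},{"x":-0.3,"y":-0.2,"z":0,"rx":0,"ry":0,"rz":0.8},{"x":-0.3,"y":-0.2,"z":0,"rx":0,"ry":0,"rz":0.8}]' 0
python3 - <<'E'
from h import *
p=shoot("wrist");save(p,"w1.png")
for t in ["music_box","lever_knob","start_button_top"]:
    for r in spotter.tip_of(p,t)[:3]:
        v,u=r["location"];z={"lever_knob":104,"start_button_top":68}.get(t,0)
        print(t,round(r["conf"],2),[round(u),round(v)],at_z(p,u,v,z).round())
E
```

```text
clock: 2.3
position: [427.4, 142.5, 231.4]
ee_rot: [0.0, 0.227, 0.974, 0.001]
force: [0.1, 0.9, -0.8]
width: 0.2
finger_force: 0.0
clock: 2.68
position: [474.6, 57.4, 231.2]
ee_rot: [0.0, 0.226, 0.974, 0.001]
force: [-0.5, 0.5, 0.1]
width: -0.1
finger_force: 0.0
clock: 3.92
position: [487.4, 33.6, 231.3]
ee_rot: [-0.0, 0.754, 0.657, 0.0]
force: [-0.4, 0.1, 0.5]
width: -0.1
finger_force: 0.0
music_box 0.92 [163, 211] [370. -16.  -0.]
music_box 0.83 [465, 2] [721. 167.   0.]
music_box 0.57 [322, 162] [558.  17.   0.]
lever_knob 0.85 [319, 156] [539.  50. 104.]
lever_knob 0.8 [167, 292] [390. -59. 104.]
lever_knob 0.61 [493, 8] [682. 147. 104.]
start_button_top 0.97 [138, 203] [371.  19.  68.]
start_button_top 0.6 [336, 232] [555. -36.  68.]
```

View pics/w1.png

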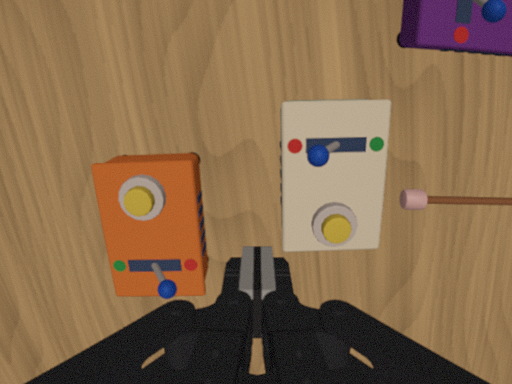

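In the wrist view the cream box shows the red dot at (295,146), green dot at (377,144), knob at (318,155) and button at (337,229). I'll refine these points by colour.

```bash
cat > m.py <<'E'
from h import *
p=shoot("wrist");s=monitor.read_state();T=toolpose(s)
h=cv2.cvtColor(p["image"],cv2.COLOR_RGB2HSV)
def cen(lo,hi,near,rad):
    m=cv2.inRange(h,lo,hi);w=np.zeros_like(m);cv2.circle(w,near,rad,255,-1);v,u=np.nonzero(m&w);return u.mean(),v.mean(),len(u)
r=cen((0,150,80),(8,255,255),(295,146),14);g=cen((50,100,50),(80,255,255),(377,144),14)
y=cen((22,120,100),(32,255,255),(337,229),26);k=cen((105,170,90),(125,255,255),(318,155),14)
print(r,g,y,k)
Rd=at_z(p,*r[:2],60);G=at_z(p,*g[:2],60);B=at_z(p,*y[:2],70);Kn=at_z(p,*k[:2],104)
print(Rd,G,B,Kn,np.linalg.norm(G-Rd));bx=(G-Rd)/np.linalg.norm(G-Rd);by=np.array([-bx[1],bx[0],0]);piv=(Rd+G)/2
print("yaw",np.degrees(np.arctan2(bx[1],bx[0])),"pivot",piv)
for n,X in [("button",B),("knob",Kn)]: print(n,(X-piv)@bx,(X-piv)@by)
tl=lambda X:(T[:3,:3].T@(X-T[:3,3])).round(1)
print("tool y yaw",np.degrees(np.arctan2(T[1,1],T[0,1])))
st=piv-62*bx;st[2]=97
print("start",tl(st),"end",tl(st+57*bx)); b=piv-77*by;b[2]=70;print("btn",tl(b))
E
python3 m.py
```

```text
(np.float64(294.0492957746479), np.float64(144.04225352112675), 142) (np.float64(375.9645390070922), np.float64(141.85106382978722), 141) (np.float64(335.8722741433022), np.float64(226.88629283489095), 642) (np.float64(317.1363636363636), np.float64(153.0090909090909), 330)
[524.38491746  52.01669704  60.        ] [599.87730614  43.99136299  60.        ] [555.14526867 -31.38240665  70.        ] [538.25540216  51.12164907 104.        ] 75.91776297652991
yaw -6.068125324224824 pivot [562.1311118   48.00403001  60.        ]
button 1.4453098130894744 -79.68010673692119
knob -24.071498092264456 0.576228306460695
tool y yaw -8.021291163668595
start [ 23.8   9.6 134.3] end [ 25.8  66.6 134.3]
btn [-51.   74.2 161.3]
```

```bash
python3 -m creep '[{"x":0.3,"y":0.1,"z":0.2,"rx":0,"ry":0,"rz":-0.02},{"x":0.3,"y":0.1,"z":0.5,"rx":0,"ry":0,"rz":-0.02},{"x":0.3,"y":0.1,"z":0.85,"rx":0,"ry":0,"rz":-0.02},{"x":0.3,"y":0.1,"z":0.85,"rx":0,"ry":0,"rz":-0.02}]' 0
python3 -m creep '[{"x":0,"y":0,"z":0.3,"rx":0,"ry":0,"rz":0},{"x":0,"y":0,"z":0.6,"rx":0,"ry":0,"rz":0},{"x":0,"y":0,"z":0.83,"rx":0,"ry":0,"rz":0},{"x":0,"y":0,"z":0.83,"rx":0,"ry":0,"rz":0},{"x":0,"y":0,"z":0.83,"rx":0,"ry":0,"rz":0}]' 0
python3 - <<'E'
from h import *
p=shoot("wrist");save(p,"w2.png")
T=toolpose(monitor.read_state())
print((T[:3,:3].T@(np.array([538.3,50.5,104])-T[:3,3])).round(1),np.degrees(np.arctan2(T[1,1],T[0,1])))
E
```

```text
clock: 4.68
position: [496.9, 54.7, 161.4]
ee_rot: [-0.002, 0.745, 0.667, -0.002]
force: [-0.3, 0.2, 0.0]
width: -0.2
finger_force: 0.0
clock: 5.3
position: [500.0, 54.6, 98.3]
ee_rot: [0.001, 0.745, 0.667, 0.001]
force: [0.0, -0.2, 0.7]
width: 0.1
finger_force: 0.0
[ 0.  38.3 -5.5] -6.264697632252758
```

View pics/w2.png

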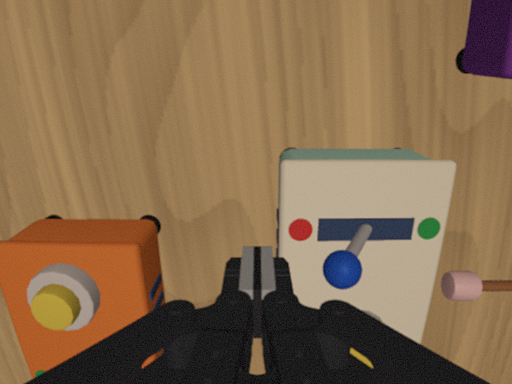

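```bash
python3 -m creep '[{"x":0,"y":0.1,"z":0,"rx":0,"ry":0,"rz":0},{"x":0,"y":0.18,"z":0,"rx":0,"ry":0,"rz":0},{"x":0,"y":0.24,"z":0,"rx":0,"ry":0,"rz":0},{"x":0,"y":0.29,"z":0,"rx":0,"ry":0,"rz":0},{"x":0,"y":0.34,"z":0,"rx":0,"ry":0,"rz":0},{"x":0,"y":0.39,"z":0,"rx":0,"ry":0,"rz":0},{"x":0,"y":0.44,"z":0,"rx":0,"ry":0,"rz":0},{"x":0,"y":0.49,"z":0,"rx":0,"ry":0,"rz":0},{"x":0,"y":0.54,"z":0,"rx":0,"ry":0,"rz":0},{"x":0,"y":0.59,"z":0,"rx":0,"ry":0,"rz":0},{"x":0,"y":0.64,"z":0,"rx":0,"ry":0,"rz":0},{"x":0,"y":0.64,"z":0,"rx":0,"ry":0,"rz":0}]' 0
python3 - <<'E'
from h import *
p=shoot("wrist");save(p,"w3.png")
E
```

```text
clock: 6.85
position: [550.2, 49.1, 96.7]
ee_rot: [-0.0, 0.745, 0.667, 0.0]
force: [0.2, 0.2, -0.1]
width: -0.1
finger_force: 0.0
```

View pics/w3.png

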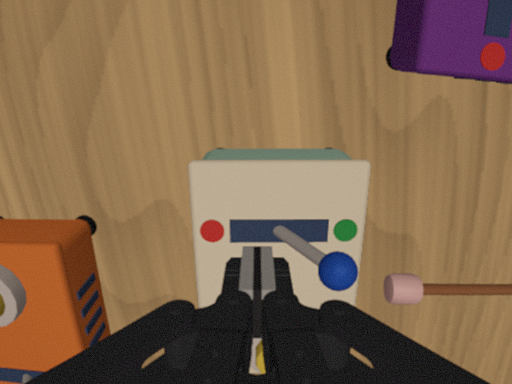

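The lever has snapped over: the knob is at (338,271) and leans toward the green dot at (345,230). Next I'll lift and move above the button.

```bash
python3 -m creep '[{"x":0,"y":-0.1,"z":-0.3,"rx":0,"ry":0,"rz":0},{"x":0,"y":-0.1,"z":-0.7,"rx":0,"ry":0,"rz":0},{"x":-0.4,"y":0.05,"z":-0.8,"rx":0,"ry":0,"rz":0},{"x":-0.8,"y":0.15,"z":-0.8,"rx":0,"ry":0,"rz":0},{"x":-0.96,"y":0.15,"z":-0.8,"rx":0,"ry":0,"rz":0},{"x":-0.96,"y":0.15,"z":-0.8,"rx":0,"ry":0,"rz":0}]' 0
python3 - <<'E'
from h import *
p=shoot("side");save(p,"s2.png")
p=shoot("wrist");cv2.imwrite("pics/w4.png",p["image"][:,:,::-1])
for t in ["lever_knob","start_button_top"]:
    for q in (p,):
        for r in spotter.tip_of(q,t)[:3]:
            v,u=r["location"];print(t,round(r["conf"],2),[round(u),round(v)],[at_z(q,u,v,z).round() for z in (70,76,104)])
a=cv2.imread("pics/s2.png")[130:260,190:320];b=cv2.imread("pics/w4.png")
cv2.imwrite("pics/c4.png",np.hstack([cv2.resize(a,(384,384),interpolation=2),b[:,80:480]]))
E
```

```text
clock: 7.65
position: [552.8, -28.8, 160.6]
ee_rot: [-0.001, 0.745, 0.667, -0.0]
force: [0.4, 0.2, -0.0]
width: 0.1
finger_force: 0.0
lever_knob 0.72 [301, 91] [array([589.,  43.,  70.]), array([588.,  43.,  76.]), array([585.,  44., 104.])]
lever_knob 0.72 [30, 277] [array([360., -76.,  70.]), array([365., -72.,  76.]), array([389., -57., 104.])]
start_button_top 0.58 [262, 203] [array([556., -31.,  70.]), array([556., -29.,  76.]), array([557., -19., 104.])]
```

View pics/c4.png

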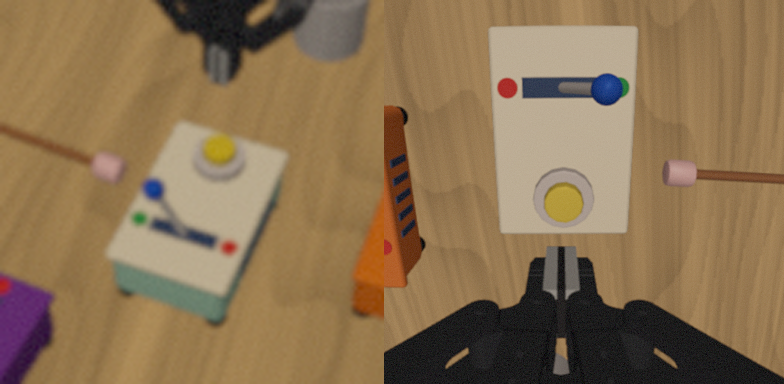

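The side and wrist views both show the lever at green, and the yellow button stands proud of its white housing at wrist pixel (262,203). I'll descend now.

```bash
python3 -m creep '[{"x":0,"y":0.03,"z":0.4,"rx":0,"ry":0,"rz":0},{"x":0,"y":0.03,"z":0.8,"rx":0,"ry":0,"rz":0},{"x":0,"y":0.03,"z":0.98,"rx":0,"ry":0,"rz":0},{"x":0,"y":0.03,"z":0.98,"rx":0,"ry":0,"rz":0},{"x":0,"y":0.03,"z":0.98,"rx":0,"ry":0,"rz":0}]' 0
python3 -m creep '[{"x":0,"y":0,"z":0.02,"rx":0,"ry":0,"rz":0},{"x":0,"y":0,"z":0.05,"rx":0,"ry":0,"rz":0},{"x":0,"y":0,"z":0.05,"rx":0,"ry":0,"rz":0}]' 0
python3 -m creep '[{"x":0,"y":0,"z":0.02,"rx":0,"ry":0,"rz":0},{"x":0,"y":0,"z":0.04,"rx":0,"ry":0,"rz":0},{"x":0,"y":0,"z":0.04,"rx":0,"ry":0,"rz":0}]' 0
```

```text
clock: 8.48
position: [556.7, -28.7, 83.6]
ee_rot: [0.001, 0.745, 0.668, 0.001]
force: [0.5, 0.1, 0.1]
width: -0.0
finger_force: 0.0
clock: 8.85
position: [556.9, -28.9, 79.2]
ee_rot: [0.001, 0.745, 0.667, 0.001]
force: [1.5, 0.3, 2.4]
width: -0.0
finger_force: 1.2
clock: 9.22
position: [556.9, -28.9, 76.0]
ee_rot: [0.001, 0.745, 0.667, 0.001]
force: [0.2, 0.8, 4.7]
width: 0.3
finger_force: 2.7
```

```bash
python3 -m creep '[{"x":0,"y":0,"z":0.02,"rx":0,"ry":0,"rz":0},{"x":0,"y":0,"z":0.03,"rx":0,"ry":0,"rz":0},{"x":0,"y":0,"z":0.03,"rx":0,"ry":0,"rz":0}]' 0
python3 -m creep '[{"x":0,"y":0,"z":0.02,"rx":0,"ry":0,"rz":0},{"x":0,"y":0,"z":0.03,"rx":0,"ry":0,"rz":0},{"x":0,"y":0,"z":0.03,"rx":0,"ry":0,"rz":0}]' 0
```

```text
clock: 9.6
position: [557.0, -29.0, 75.7]
ee_rot: [0.001, 0.745, 0.667, 0.001]
force: [-3.3, 1.6, 18.7]
width: -0.4
finger_force: 9.7
clock: 9.98
position: [557.2, -29.0, 75.4]
ee_rot: [0.002, 0.745, 0.668, 0.001]
force: [-8.5, 1.7, 33.8]
width: -0.2
finger_force: 16.7
```

The button hit its hard stop at z ≈ 76 mm. I'll retreat straight up.

```bash
python3 -m creep '[{"x":0,"y":0,"z":-0.06,"rx":0,"ry":0,"rz":0},{"x":0,"y":0,"z":-0.12,"rx":0,"ry":0,"rz":0},{"x":0,"y":0,"z":-0.4,"rx":0,"ry":0,"rz":0},{"x":0,"y":0,"z":-0.8,"rx":0,"ry":0,"rz":0},{"x":0,"y":0,"z":-1,"rx":0,"ry":0,"rz":0},{"x":0,"y":0,"z":-1,"rx":0,"ry":0,"rz":0}]' 0
python3 -m creep '[{"x":0,"y":-0.5,"z":-0.5,"rx":0,"ry":0,"rz":0},{"x":0,"y":-1,"z":-0.8,"rx":0,"ry":0,"rz":0},{"x":0,"y":-1,"z":-0.8,"rx":0,"ry":0,"rz":0}]' 0
python3 - <<'E'
from h import *
p=shoot("wrist");save(p,"w5.png")
h=cv2.cvtColor(p["image"],cv2.COLOR_RGB2HSV)
for t in ["lever_knob","start_button_top"]:
    for r in spotter.tip_of(p,t)[:3]:
        v,u=r["location"];print(t,round(r["conf"],2),[round(u),round(v)],at_z(p,u,v,104 if "l"==t[0] else 81).round())
E
```

```text
clock: 10.72
position: [555.6, -28.8, 150.6]
ee_rot: [-0.0, 0.745, 0.667, -0.0]
force: [-0.9, 0.2, -0.5]
width: 0.1
finger_force: 0.0
clock: 11.1
position: [473.9, -19.6, 214.7]
ee_rot: [-0.001, 0.745, 0.667, -0.0]
force: [1.6, 0.4, -0.7]
width: 0.1
finger_force: 0.0
lever_knob 0.85 [161, 242] [390. -56. 104.]
lever_knob 0.82 [404, 90] [587.  44. 104.]
start_button_top 0.93 [355, 179] [555. -26.  81.]
start_button_top 0.89 [132, 144] [376.  23.  81.]
```

View pics/w5.png

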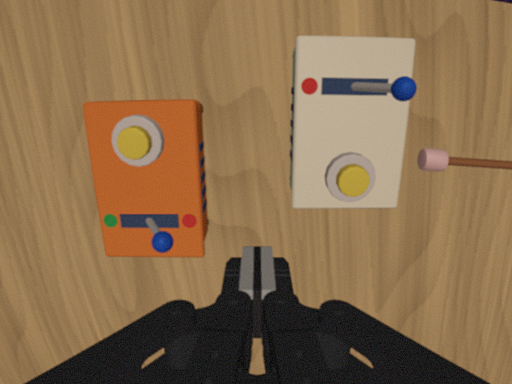

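The lever knob is at (404,90), over the green dot, and the button at (353,181) is back up. The box hasn't moved and the gripper is clear, so I'm handing in.

```bash
python3 -c "
from station import close_job
print(close_job())"
```

```text
the job is handed in; nothing more can be done
None
```

I pushed the lever over to the green dot, where it snapped and stayed, then pressed the yellow button to its stop and let it spring back; I saw no shift of the box, the arm ended clear, and the job is handed in (no verdict was returned).

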